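Close the soup tub and stop its timer

ROBOT

A 7-joint arm with a two-finger parallel gripper is mounted at the origin on the work surface. World frame = base frame: x ahead of the robot, y to its left, z up, the work surface at z = 0. Lengths are in m, angles in rad, forces in N, time in s.
With the tool pointing down it reaches from about 0.35 to 0.9 m from the base axis. Payload 8.1 kg.
Tool frame: the origin (TCP) lies midway between the tips of the shut fingers; the grasp point (between the pads) lies behind it (arm.tcp_to_grasp is the z of the grasp point in the tool frame, in m); z points along the fingers, y is the line along which they close (so a half turn about z gives the same grasp; the last joint's range is limited). The gripper opens to 92 mm and grips with 3 to 60 N. Pads are 19 mm wide; open, the fingers measure 130 mm over their backs; the gripper's body (75 mm by 190 mm) begins 47 mm behind the grasp point.
Start: joints at [-1.378, 0.434, 0.025, 1.573, -0.012, 1.134, -0.075], TCP at [0.182, 0.598, 0.227] pointing down, gripper open.
Joint ranges: [-2.62, 2.62], [-0.44, 2.09], [-1.27, 1.32], [0.08, 2.57], [-1.32, 4.46], [0.12, 2], [-2.74, 2.74]. Speed limits (rad/s): [2.22, 2.22, 3.01, 3.01, 3.14, 3.14, 3.14].

INTERFACE

Orientations are given as a rotation vector (axis times angle).
In Python, from cell import readout, vision, arm gives the robot as it stands.
- The arm moves only by the tool carry_out, never from a script. Its argument "increments" is one flat list of numbers, 6 for each row, row after row: the shift along the world's x, y, z in mm, then the turn, a rotation vector about the world's x, y, z in rad. In form: [tx, ty, tz, wx, wy, wz, tx, ty, tz, wx, wy, wz, ...]. A call has 1 to 20 rows; each row shifts and turns the commanded pose from where the row before left it; what a row does not reach is not made up. A row lasts 1/8 s, in which the tool goes at most 62.5 mm and 10.7 degrees, less where a joint would pass 70% of its speed; a pose out of reach is approached as far as the arm can. A call with a gripper value outside its range is refused whole. "grip" is the closure, from 0 (fully open) to 1 (shut), set as the call begins (left out, the last holds). The fingers move at their own pace and stop on an object; "newtons" is the grip in N (left out, the last holds). Time passes only in rows, so rows that do not move let the fingers close. It gives the time, the measured TCP pose, the force, the opening and the grip force at its end, in the units of the state.
- readout.observe(): the state, without advancing time (a new reading comes with each control period).
- vision.get_image(name): name is "side" or "top" or "wrist"; returns the picture (400x640x3 uint8, red, green, blue); there is no depth.
- vision.calibration(name): a dict with "fov_y" (degrees; the focal length in pixels is half the picture's height over the tangent of half this angle, whatever the lens; pixels are square), "cx", "cy" (the principal point, pixels), "k1" (the pictures are not rectified: a ray, as slopes to the right and down, at radius r is drawn at 1 + k1 r^2 times it, then the intrinsics apply), "pose" (4x4, takes a point from camera to world coordinates). Camera axes: x right, y up, looking along -z (the intrinsics and any distortion apply to the point x, -y, -z); pixel columns grow to the right and rows downward; lengths in m; the calibration is good to about 2 mm. A picture is of the moment at which its call begins: read the wrist's pose just before it. calibration takes no time and is no camera call; for the wrist camera it gives the pose at the moment of the call.
- arm.sign_off(): hands the job in; it is judged then, once.
The state is a dict: "clock": time; "joints": joint angles; "dq": joint speeds; "joint_efforts": joint torques, N m; "position": TCP position; "ee_rot": TCP orientation; "force": force on the tool from outside, world axes, zero at the start; "ft_torque": the same for the moment, N m; "width": opening from 0.0 (shut) to 1.0 (fully open); "gripper_force": force on a finger pad.
Only numpy, scipy, OpenCV 4.12 (cv2) and the standard library are available. Lean on these libraries where they do the work, as an engineer would, in place of code of your own. Each camera call takes 0.05 s, during which the arm holds its last target. There are 200 camera calls.

TASK

The wide low round tub is ready to go out: with the fingertips, gently press its lid down until it is fully home, then press the stop button of the timer standing in front of that tub and let it come up again. Leave the tub and its timer standing where they are, lift nothing, and leave the other two containers with their raised lids, their timers, the stapler and the bowl alone.

Things in the scene. Friction and masses are not known exactly. Their poses are not given: they have to be found in the camera images.
- board: Wooden board lying fixed on the steel table, 360 x 500 x 12 mm (x, y, z); origin at the centre of its underside. Its +x side is the far side from the robot, within about 0.2 rad. Everything of the job stands on it: three lidded paper food containers in a row along its far side, in any order, each with its own kitchen timer 115 to 140 mm in front of it (towards the robot).
- tub: The wide low round food tub, brown paper with a white paper lid: base 94 mm across, rim 108 mm across, 60 mm high to the rim, loose, full, about 0.4 kg. Origin at the centre of its underside, z up. Other containers in the row (leave alone): a tall narrow round cup and a square carton.
- tub_lid_top (a point): Centre of the top face of the tub's lid, a flat rigid disc 114 mm across and 14 mm thick; z up. It rides down with the lid: 72 mm above the tub's underside when the lid is up, 62 mm when it is fully home.
- tub_lid (a joint): How far the tub's lid has been pushed down, in m: 0 = standing up, 0.010 = fully home (a hard stop). It resists with about 3 N all the way and stays where it is left. It starts between 0 and 0.002.
- timer_tub: The kitchen timer of the tub, standing in front of it (robot side): a white plastic box 76 x 64 x 30 mm (x, y, z) with a dark display on its near part and one round grey stop button; loose, about 0.16 kg. Origin at the centre of its underside. The three timers look alike; the place tells whose it is.
- stop_tub_top (a point): Centre of the top face of the round stop button of the tub's timer; the button is 30 mm across, its top 40 mm above the timer's underside (10 mm above the timer's case) when not pressed, on the timer's midline 12 mm towards the tub from the timer's centre.
- stop_tub (a joint): How far that stop button is pressed, in m: 0 = up, 0.006 = fully down (hard stop); it works from 0.0035. It is sprung: about 1.2 N to start, 4 N fully down, and comes up again by itself.
- cup: The tall narrow round cup, rim 76 mm across, 105 mm high to the rim, white lid 82 mm across standing up, lid top 117 mm above its underside; loose. Leave it alone, lid up. Origin at the centre of its underside.
- cup_lid (a joint): How far the lid of the tall narrow cup has been pushed down, in m (0 = up, 0.010 = home, moves under 3 N). Must stay up.
- timer_cup: The timer in front of the tall narrow cup, like the tub's timer. Leave it alone. Origin at the centre of its underside.
- stop_cup (a joint): How far the stop button of the timer of the tall narrow cup is pressed, in m (0 = up). Must not be pressed.
- carton: The square carton, 104 x 104 mm, 60 mm high, white square lid 110 x 110 mm standing up, lid top 72 mm above its underside; loose. Leave it alone, lid up. Origin at the centre of its underside.
- carton_lid (a joint): How far the lid of the square carton has been pushed down, in m (0 = up, 0.010 = home, moves under 3 N). Must stay up.
- timer_carton: The timer in front of the square carton, like the tub's timer. Leave it alone. Origin at the centre of its underside.
- stop_carton (a joint): How far the stop button of the timer of the square carton is pressed, in m (0 = up). Must not be pressed.
- stapler: Black and steel stapler, 120 x 34 x 42 mm, loose on the table left of the board. Leave it alone. Origin at the centre of its underside.
- bowl: Small brown paper bowl, 110 mm across, 50 mm high, loose on the table right of the board. Leave it alone. Origin at the centre of its underside.
There are look-alikes about, which are no part of the job. Leave any blue look-alike of the timer_tub alone.

How it is judged:
By the outcome, as a careful person would: the job done as asked, in the order asked, and still so for the second after the job is handed in, with the robot touching nothing.
It also fails if it takes over 38 s, if anything falls off the work surface, if the arm or the gripper's body presses on something with over 40 N, if the wrist force passes 120 N, or if a joint passes its speed limit or range.

## Working session

There is one attempt and no reset: what is moved stays moved. The work goes in short steps, Python scripts to look and compute and a tool call to move; the robot and the scene stay as the last step left them, time stands still between calls to the robot, and variables do not carry over. Pictures are saved under pics/ and viewed, at most 10 in all, crops included, and the job is handed in when it is done.

Besides the shell and the picture viewer there is one more tool, called after "Request:" as name(argument=value, ...) on one line, values as JSON. carry_out: Moves the arm, as the interface text tells. Its arguments: {"type":"object","properties":{"increments":{"type":"array","items":{"type":"number"}},"grip":{"type":"number"},"newtons":{"type":"number"}},"required":["increments"]}

```bash
mkdir -p pics; cat > h.py <<'E'
import numpy as np, cv2
from cell import readout, vision, arm
def K(c):
    f=200/np.tan(np.radians(c["fov_y"])/2); return f
def ray(c,u,v):
    f=K(c); d=np.array([(u-c["cx"])/f,(v-c["cy"])/f]); s=d.copy()
    for _ in range(30): s=d/(1+c["k1"]*(s@s))
    P=np.array(c["pose"]); return P[:3,3],P[:3,:3]@np.array([s[0],-s[1],-1])
def onz(c,u,v,z):
    o,d=ray(c,u,v); return o+d*(z-o[2])/d[2]
def proj(c,p):
    P=np.array(c["pose"]); q=P[:3,:3].T@(np.array(p)-P[:3,3]); s=np.array([q[0],-q[1]])/-q[2]
    return s*(1+c["k1"]*(s@s))*K(c)+[c["cx"],c["cy"]]
E
python3 - <<'E'
from h import *
for n in("top","side"):
    im=vision.get_image(n); cv2.imwrite(f"pics/{n}0.png",im[...,::-1]); c=vision.calibration(n); print(n,c)
s=readout.observe();print(s["clock"],s["position"],s["ee_rot"],s["width"],arm.tcp_to_grasp)
E
```

```text
top {'fov_y': 42.43020767157151, 'cx': 318.4177056955862, 'cy': 205.33895787797135, 'k1': -0.09892541146155456, 'pose': array([[ 0.02786817,  0.9925067 , -0.11896985,  0.33117962],
       [-0.99942831,  0.0253859 , -0.02232972,  0.01122492],
       [-0.01914224,  0.11952412,  0.99264674,  1.46187476],
       [ 0.        ,  0.        ,  0.        ,  1.        ]])}
side {'fov_y': 56.794583100255174, 'cx': 320.0346917138534, 'cy': 202.02787888658008, 'k1': -0.07867989392907708, 'pose': array([[ 0.91835343,  0.21718673, -0.33084273,  0.09233879],
       [-0.39525589,  0.54556614, -0.73900634, -0.78036055],
       [ 0.01999422,  0.80943654,  0.58686687,  0.73359456],
       [ 0.        ,  0.        ,  0.        ,  1.        ]])}
0.1 [0.18208742 0.59739969 0.22603378] [-4.62970031e-01 -3.10720614e+00  2.23382871e-03] 0.9983221273490092 -0.0188
```

View pics/top0.png

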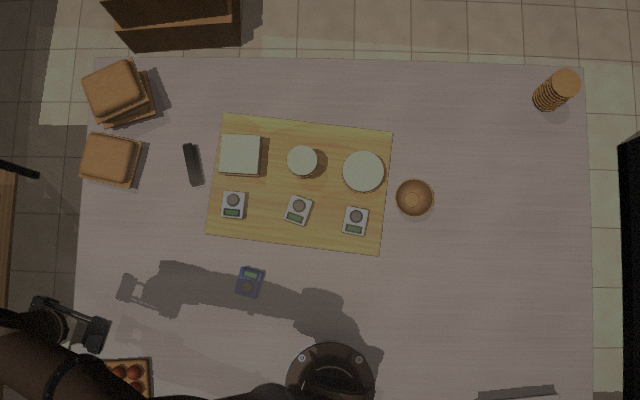

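View pics/side0.png

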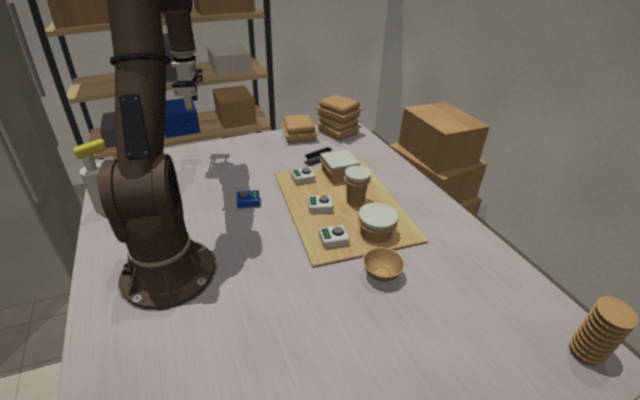

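The tub is at the right of the row: top view (363,171), side view (378,222). Its timer is at top (356,220), with the button near (356,215). The cup is at (302,160), the carton at (240,154), and the blue look-alike at (250,282). Next I measure the lid and the button.

```bash
python3 - <<'E'
from h import *
im=cv2.imread("pics/top0.png"); c=vision.calibration("top")
hsv=cv2.cvtColor(im,cv2.COLOR_BGR2HSV)
for p in [(363,171),(356,216),(364,222),(356,228),(325,190),(385,171)]: print(p,hsv[p[1],p[0]])
m=((hsv[...,1]<50)&(hsv[...,2]>110)).astype(np.uint8)
m[:, :200]=0;m[:105]=0;m[260:]=0;m[:,400:]=0
n,l,st,ce=cv2.connectedComponentsWithStats(m)
for i in range(1,n):
    if 150<st[i,4]<4000: print(st[i],ce[i])
crop=im[135:250,280:440]; cv2.imwrite("pics/crop.png",cv2.resize(crop,None,fx=5,fy=5,interpolation=cv2.INTER_CUBIC))
s=cv2.imread("pics/side0.png")[170:290,290:430]; cv2.imwrite("pics/crops.png",cv2.resize(s,None,fx=5,fy=5,interpolation=cv2.INTER_CUBIC))
print(onz(c,363,171,.084),onz(c,356,215.5,.052))
E
```

```text
(363, 171) [ 28  30 129]
(356, 216) [15 45 91]
(364, 222) [  0   0 125]
(356, 228) [44 76 90]
(325, 190) [ 20 113 124]
(385, 171) [ 15 113  90]
[ 218  134   42   40 1472] [238.7486413  153.29347826]
[287 145  30  30 697] [301.51936872 159.94691535]
[ 343  151   41   40 1304] [362.76226994 170.64263804]
[221 191  24  27 280] [232.38214286 202.46785714]
[284 195  28  31 276] [297.80797101 208.24637681]
[342 206  26  30 295] [354.99322034 218.97966102]
[ 0.59326711 -0.07616766  0.084     ] [ 0.47468404 -0.06109935  0.052     ]
```

View pics/crop.png

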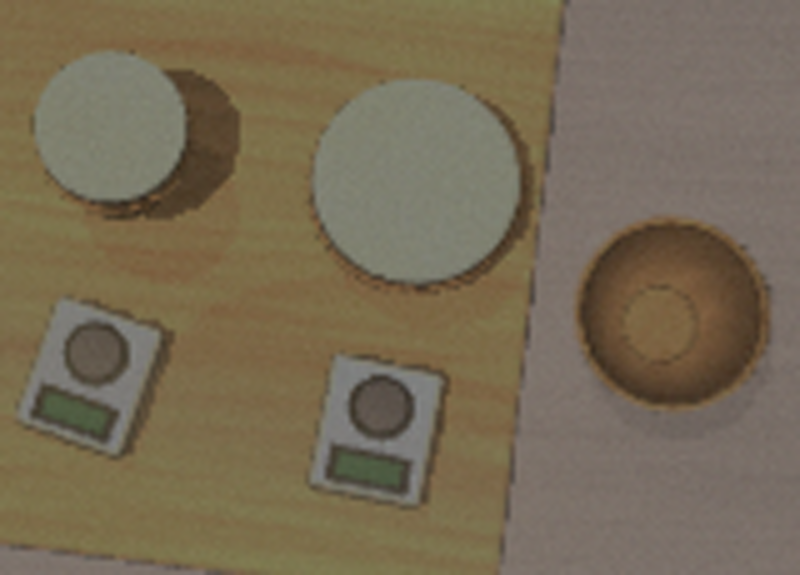

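View pics/crops.png

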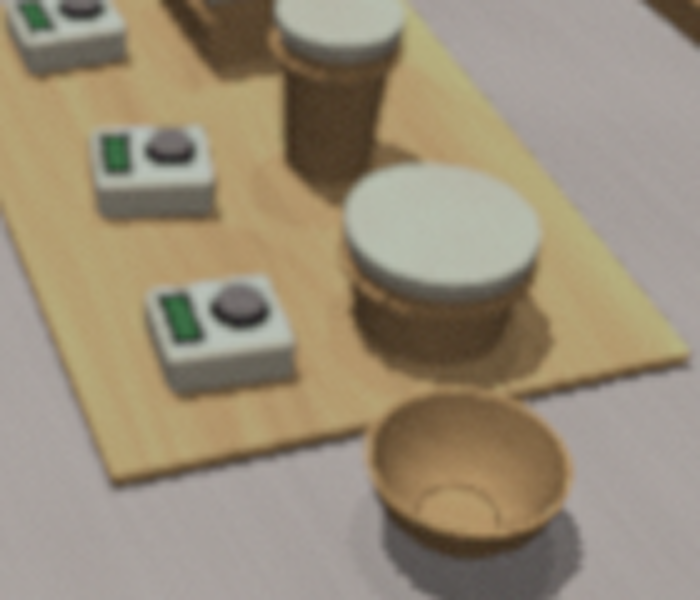

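The crops show the tub lid centre at top pixel (363.1,170.7) and side pixel (378.0,215.6). The button is at top (355.8,215.9) and side (338.0,230.4). I triangulate both and compare them with the known heights.

```bash
python3 - <<'E'
from h import *
T=vision.calibration("top");S=vision.calibration("side")
def tri(a,b):
    A=np.zeros((3,3));B=np.zeros(3);L=[ray(T,*a),ray(S,*b)]
    for o,d in L:
        d=d/np.linalg.norm(d);M=np.eye(3)-np.outer(d,d);A+=M;B+=M@o
    return np.linalg.solve(A,B)
lid=[(363.1,170.7),(378,215.6)];bt=[(355.8,215.9),(338,230.4)]
for n,(a,b),z in(("lid",lid,.083),("btn",bt,.052)):
    print(n,tri(a,b),"top",onz(T,*a,z),"side",onz(S,*b,z))
print("cup",onz(T,301.5,159.9,.129),"carton",onz(T,238.7,153.3,.084))
a=onz(T,343,171,.083);b=onz(T,384,171,.083);print("lid dia",np.linalg.norm(a-b))
E
```

```text
lid [ 0.59446005 -0.07634931  0.07581664] top [ 0.59429244 -0.07648909  0.083     ] side [ 0.58764152 -0.08373583  0.083     ]
btn [ 0.47376354 -0.06071212  0.0455798 ] top [ 0.47356569 -0.06057159  0.052     ] side [ 0.4697336  -0.06730185  0.052     ]
cup [0.61047742 0.08919825 0.129     ] carton [0.63454713 0.26502665 0.084     ]
lid dia 0.1113983369324015
```

Request:
carry_out(increments=[26, -42, -1.5, 0, 0, -0.08, 26, -42, -1.5, 0, 0, -0.08, 26, -42, -1.5, 0, 0, -0.08, 26, -42, -1.5, 0, 0, -0.08, 26, -42, -1.5, 0, 0, -0.08, 26, -42, -1.5, 0, 0, -0.08, 26, -42, -1.5, 0, 0, -0.08, 26, -42, -1.5, 0, 0, -0.08, 26, -42, -1.5, 0, 0, -0.08, 26, -42, -1.5, 0, 0, -0.08, 26, -42, -1.5, 0, 0, -0.08, 26, -42, -1.5, 0, 0, -0.08, 25, -42, -1.5, 0, 0, -0.08, 25, -42, -1.5, 0, 0, -0.08, 25, -42, -1.5, 0, 0, -0.08, 25, -42, -1.5, 0, 0, -0.08, 0, 0, 0, 0, 0, 0, 0, 0, 0, 0, 0, 0], grip=1)

```text
clock: 2.35
position: [0.5937, -0.0736, 0.2022]
ee_rot: [-2.226, -2.216, 0.001]
force: [0.2, 0.1, 0.1]
width: 0.005
gripper_force: 0.0
```

```bash
python3 - <<'E'
from h import *
from scipy.spatial.transform import Rotation as R
s=readout.observe();c=vision.calibration("wrist");im=vision.get_image("wrist");cv2.imwrite("pics/w0.png",im[...,::-1])
print(s["clock"],s["position"],s["force"],s["width"],s["joints"]);print(R.from_rotvec(s["ee_rot"]).as_matrix().round(3))
for p in([.594,-.076,.083],[.4736,-.0606,.052]):print(proj(c,p))
np.save("w0.npy",c["pose"]);print(c)
E
```

```text
2.35 [ 0.59372068 -0.07358259  0.20221641] [0.20867044 0.06689845 0.10483724] 0.004611488280542024 [-0.36225628  0.44711517  0.57054196  1.70586303 -0.26987041  1.06917309
  0.29033058]
[[ 0.005  1.    -0.001]
 [ 1.    -0.005  0.   ]
 [ 0.    -0.001 -1.   ]]
[317.13581944 193.20215939]
[205.61843652 171.7352776 ]
{'fov_y': 68.46371875219128, 'cx': 316.94890539148156, 'cy': 197.10542366374344, 'k1': -0.037562873856239215, 'pose': array([[ 9.99985673e-01,  4.75134507e-03,  2.46555522e-03,
         5.94513346e-01],
       [-5.27690381e-03,  9.52355140e-01,  3.04945638e-01,
         8.93983533e-03],
       [-8.99182235e-04, -3.04954280e-01,  9.52366567e-01,
         3.60924042e-01],
       [ 0.00000000e+00,  0.00000000e+00,  0.00000000e+00,
         1.00000000e+00]])}
```

View pics/w0.png

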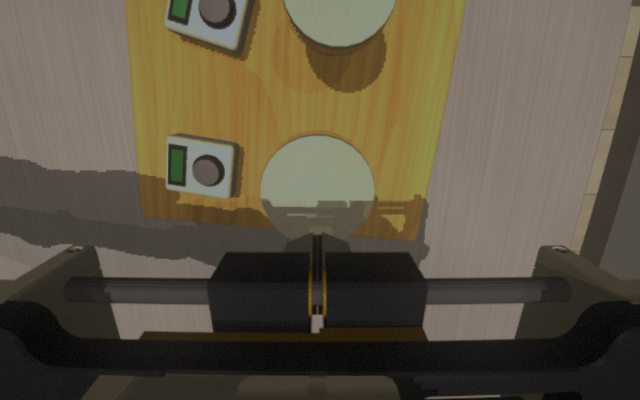

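The wrist view has the tub lid centred near (318,191) and the button at (208,170). Both agree with the top view to about 2 mm, so I'll use lid (0.594,-0.076) and button (0.475,-0.060). Descending towards the lid.

Request:
carry_out(increments=[0, -2, -20, 0, 0, 0, 0, 0, -25, 0, 0, 0, 0, 0, -25, 0, 0, 0, 0, 0, -20, 0, 0, 0, 0, 0, -10, 0, 0, 0, 0, 0, -5, 0, 0, 0, 0, 0, -5, 0, 0, 0, 0, 0, -4, 0, 0, 0, 0, 0, -3, 0, 0, 0, 0, 0, -2, 0, 0, 0, 0, 0, -2, 0, 0, 0, 0, 0, 0, 0, 0, 0])

```text
clock: 3.9
position: [0.5942, -0.0762, 0.0817]
ee_rot: [2.227, 2.216, 0.0]
force: [1.0, 0.4, -0.4]
width: 0.007
gripper_force: 0.0
```

Request:
carry_out(increments=[0, 0, -1, 0, 0, 0, 0, 0, -1, 0, 0, 0, 0, 0, -1, 0, 0, 0, 0, 0, -1, 0, 0, 0, 0, 0, 0, 0, 0, 0])

```text
clock: 4.53
position: [0.5943, -0.0762, 0.0776]
ee_rot: [2.227, 2.216, -0.0]
force: [0.0, 1.4, 1.4]
width: 0.004
gripper_force: 0.5
```

Request:
carry_out(increments=[0, 0, -1, 0, 0, 0, 0, 0, -1, 0, 0, 0, 0, 0, -0.5, 0, 0, 0, 0, 0, 0, 0, 0, 0])

```text
clock: 5.03
position: [0.5943, -0.0762, 0.0752]
ee_rot: [2.227, 2.216, 0.0]
force: [0.2, -0.3, 0.6]
width: 0.005
gripper_force: 0.7
```

Request:
carry_out(increments=[0, 0, -0.5, 0, 0, 0, 0, 0, -0.5, 0, 0, 0, 0, 0, 0, 0, 0, 0])

```text
clock: 5.4
position: [0.5943, -0.0762, 0.0744]
ee_rot: [2.227, 2.216, 0.0]
force: [-2.1, -0.5, 5.2]
width: 0.003
gripper_force: 2.2
```

Request:
carry_out(increments=[0, 0, -0.5, 0, 0, 0, 0, 0, -0.5, 0, 0, 0, 0, 0, 0, 0, 0, 0])

```text
clock: 5.78
position: [0.5943, -0.0762, 0.0742]
ee_rot: [2.227, 2.216, 0.001]
force: [-3.3, 1.0, 14.6]
width: 0.003
gripper_force: 7.3
```

Force rose to 14.6 N while the tip stopped at z 0.0742, against an expected home height of 0.074, so the lid is home. Lift off, then go over the button.

Request:
carry_out(increments=[0, 0, 3, 0, 0, 0, 0, 0, 12, 0, 0, 0, 0, 0, 25, 0, 0, 0, -30, 4, 10, 0, 0, 0, -30, 4, 0, 0, 0, 0, -30, 4, 0, 0, 0, 0, -29, 4, 0, 0, 0, 0, 0, 0, -20, 0, 0, 0, 0, 0, -20, 0, 0, 0, 0, 0, -10, 0, 0, 0, 0, 0, -8, 0, 0, 0, 0, 0, -4, 0, 0, 0, 0, 0, -3, 0, 0, 0, 0, 0, 0, 0, 0, 0])

```text
clock: 7.52
position: [0.4753, -0.0602, 0.0583]
ee_rot: [2.227, 2.216, 0.0]
force: [0.2, 0.0, 0.0]
width: 0.002
gripper_force: 0.0
```

```bash
python3 - <<'E'
from h import *
s=readout.observe();c=vision.calibration("wrist");a=vision.get_image("wrist");b=vision.get_image("side")
print(s["clock"],s["position"],s["force"])
p=cv2.resize(b[170:290,290:430],(700,600)) ;cv2.imwrite("pics/s1.png",p[...,::-1]);cv2.imwrite("pics/w1.png",a[...,::-1])
E
```

```text
7.525 [ 0.47527763 -0.0601847   0.05828424] [0.23035993 0.01774463 0.03947256]
```

View pics/s1.png

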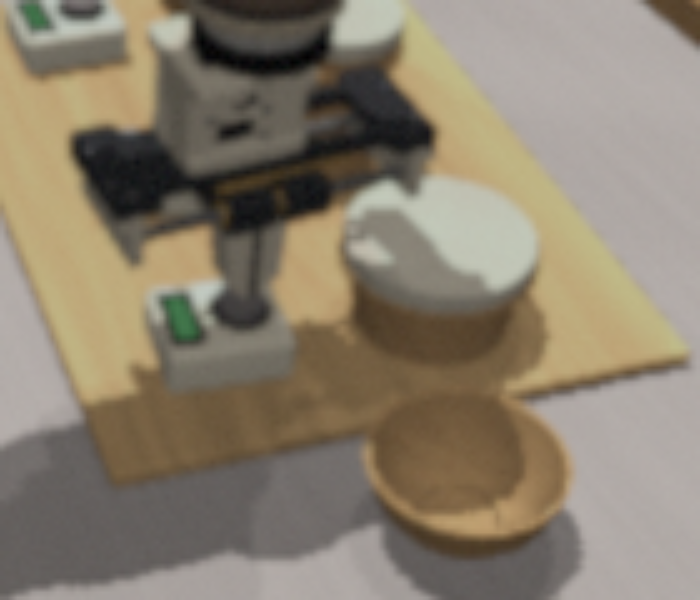

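View pics/w1.png

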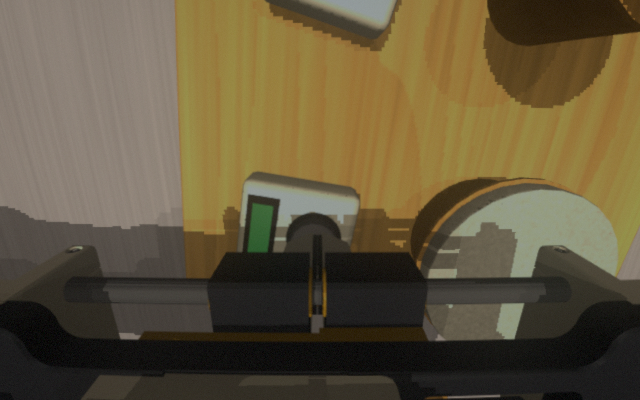

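The side view shows the lid seated level on the rim. The fingertips are over the tub timer's button (side crop (242,300), wrist column 314 against 317 for the fingers). Pressing.

Request:
carry_out(increments=[0, 0, -3, 0, 0, 0, 0, 0, -2, 0, 0, 0, 0, 0, -2, 0, 0, 0, 0, 0, -1, 0, 0, 0, 0, 0, -1, 0, 0, 0, 0, 0, -1, 0, 0, 0, 0, 0, -1, 0, 0, 0, 0, 0, 0, 0, 0, 0])

```text
clock: 8.62
position: [0.4752, -0.0601, 0.0472]
ee_rot: [-2.227, -2.216, -0.0]
force: [0.1, 0.8, 3.8]
width: 0.007
gripper_force: 1.7
```

Request:
carry_out(increments=[0, 0, -0.6, 0, 0, 0, 0, 0, -0.6, 0, 0, 0, 0, 0, 0, 0, 0, 0])

```text
clock: 9.0
position: [0.4753, -0.0601, 0.0462]
ee_rot: [-2.227, -2.216, -0.0]
force: [-1.7, 0.2, 7.9]
width: 0.005
gripper_force: 3.9
```

Force is 7.9 N at z 0.0462, so the button is at its stop. Releasing, then rising straight up and backing off.

Request:
carry_out(increments=[0, 0, 2, 0, 0, 0, 0, 0, 4, 0, 0, 0, 0, 0, 8, 0, 0, 0, 0, 0, 25, 0, 0, 0, 0, 0, 35, 0, 0, 0, 0, 0, 40, 0, 0, 0, 0, 0, 40, 0, 0, 0, -30, 0, 20, 0, 0, 0, -30, 0, 0, 0, 0, 0, -20, 0, 0, 0, 0, 0, 0, 0, 0, 0, 0, 0, 0, 0, 0, 0, 0, 0, 0, 0])

```text
schema error: expected a multiple of 6 numbers
```

```bash
python3 - <<'E'
from h import *
s=readout.observe();a=vision.get_image("side");t=vision.get_image("top")
print(s["clock"],s["position"],s["force"])
cv2.imwrite("pics/s2.png",cv2.resize(a[150:290,280:440],(686,600))[...,::-1])
E
```

```text
9.0 [ 0.47526359 -0.06012894  0.04624935] [-1.73269408  0.24157331  7.89486268]
```

View pics/s2.png

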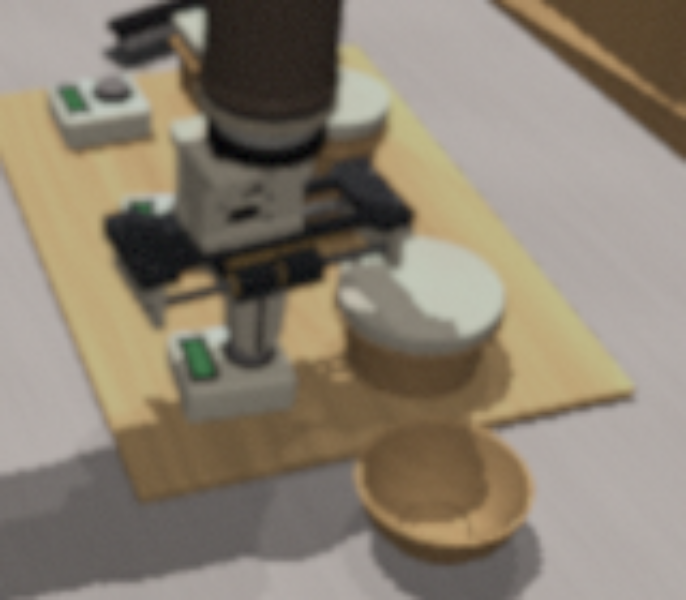

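The move was refused because I had miscounted the list, so this picture shows the fingers still holding the button down at (250,355). I resend it with the right count.

Request:
carry_out(increments=[0, 0, 2, 0, 0, 0, 0, 0, 4, 0, 0, 0, 0, 0, 8, 0, 0, 0, 0, 0, 25, 0, 0, 0, 0, 0, 35, 0, 0, 0, 0, 0, 40, 0, 0, 0, 0, 0, 40, 0, 0, 0, -30, 0, 20, 0, 0, 0, -30, 0, 0, 0, 0, 0, 0, 0, 0, 0, 0, 0, 0, 0, 0, 0, 0, 0])

```text
clock: 10.48
position: [0.4159, -0.06, 0.2204]
ee_rot: [2.226, 2.216, 0.002]
force: [1.1, -0.2, 0.8]
width: 0.004
gripper_force: 0.0
```

```bash
python3 - <<'E'
from h import *
s=readout.observe();a=vision.get_image("side")
print(s["clock"],s["position"],s["force"])
cv2.imwrite("pics/s3.png",cv2.resize(a[150:290,280:440],(686,600))[...,::-1])
E
```

```text
10.475 [ 0.41585372 -0.06004634  0.22040502] [ 1.14566091 -0.20006107  0.78771084]
```

View pics/s3.png

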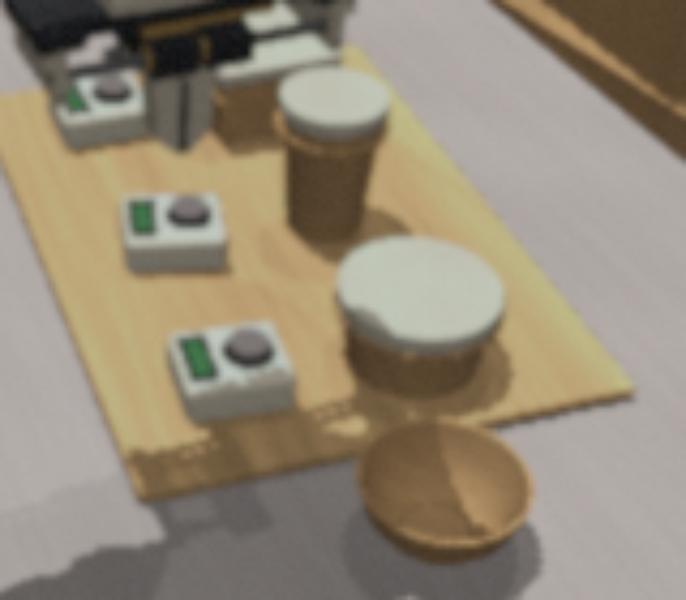

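The tub's lid is home at (420,292), its timer's button is up again at (248,347), and the tub, timer, cup and bowl have not moved. The robot touches nothing, so I hand in.

```bash
python3 -c "
from cell import arm
print(arm.sign_off())"
```

```text
the job is handed in; nothing more can be done
None
```

The tub's lid is pressed fully home and its timer's stop button was pressed and came back up; the job was handed in at about 10.5 s, and I saw nothing else moved.

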